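Zero, stir, time: three light key taps

TASK

Start a timed stir on the lab bench by tapping three keys with the fingertips, in this order: the wide bar key of the balance, then the square key of the stirrer, then the large domed key of the timer. Press each lightly, just until it clicks down a few millimetres (it then stays down), and do not press the round keys of the balance and the stirrer or lean hard on any instrument. Nothing is to be picked up: leave the glassware and everything else where it stands.

Things in the scene. Friction and masses are not known exactly. Their poses are not given: they have to be found in the camera images.
- balance: white laboratory balance, 240 mm (its x) by 180 mm (its y), fixed to the bench; origin at the centre of its underside, z up, its front (key side) faces its -x, roughly towards the robot. Front deck 45 mm high with the keys, black sloping display behind them (up to about 65 mm high), then a round steel pan, top at 72 mm, centred 55 mm behind the origin, carrying a small dish
- bar_key_top (a point): centre of the top face of the balance's wide bar key (zero key), grey plastic, 22 mm along the balance's x by 54 mm along its y; at (-88, 28, 61) mm in the balance's frame when up; moves with the key. Stands 16 mm proud; travels 12 mm straight down, resisting with 2.6 N at first, 5 N at 5 mm, 8.4 N at 12 mm, then a hard stop.
- bar_key (a joint): travel of the balance's bar key: 0 m = fully up, 0.012 m = fully down, grows as pressed; the switch has clicked past 0.0035 m. Once pressed the key stays down where it is left; from deeper than about 5 mm it comes back to about 5 mm on release
- balance_round_key_top (a point): centre of the top of the balance's small round key, 22 mm in diameter, at (-88, -56, 61) mm in the balance's frame; not to be pressed. Stands 16 mm proud; travels 12 mm straight down, resisting with 2.6 N at first, 5 N at 5 mm, 8.4 N at 12 mm, then a hard stop.
- balance_round_key (a joint): travel of the balance's round key: 0 m = fully up, 0.012 m = fully down, grows as pressed; the switch has clicked past 0.0035 m. Once pressed the key stays down where it is left; from deeper than about 5 mm it comes back to about 5 mm on release
- stirrer: magnetic stirrer, 220 mm (its x) by 160 mm (its y), fixed; origin at the centre of its underside, front faces its -x. Front deck 45 mm high with the keys, behind it an aluminium block with a square white top plate, top at 71 mm, carrying a beaker whose centre is 40 mm behind the origin
- square_key_top (a point): centre of the top face of the stirrer's square key (start), grey plastic, 26 x 26 mm; at (-78, 38, 61) mm in the stirrer's frame when up; moves with the key. Stands 16 mm proud; travels 12 mm straight down, resisting with 2.6 N at first, 5 N at 5 mm, 8.4 N at 12 mm, then a hard stop.
- square_key (a joint): travel of the stirrer's square key: 0 m = fully up, 0.012 m = fully down, grows as pressed; the switch has clicked past 0.0035 m. Once pressed the key stays down where it is left; from deeper than about 5 mm it comes back to about 5 mm on release
- stirrer_round_key_top (a point): centre of the top of the stirrer's round key, 26 mm in diameter, at (-78, -38, 61) mm in the stirrer's frame; not to be pressed. Stands 16 mm proud; travels 12 mm straight down, resisting with 2.6 N at first, 5 N at 5 mm, 8.4 N at 12 mm, then a hard stop.
- stirrer_round_key (a joint): travel of the stirrer's round key: 0 m = fully up, 0.012 m = fully down, grows as pressed; the switch has clicked past 0.0035 m. Once pressed the key stays down where it is left; from deeper than about 5 mm it comes back to about 5 mm on release
- timer: small white bench timer, 110 x 110 mm, fixed; origin at the centre of its underside, front faces its -x. Deck 35 mm high with one key, a display ridge up to 58 mm high behind it
- dome_key_top (a point): top centre of the timer's single large round, low-domed key, grey plastic, 42 mm in diameter (flat over the middle 20 mm); at (-24, 0, 51) mm in the timer's frame when up; moves with the key. Stands 16 mm proud; travels 12 mm straight down, resisting with 2.6 N at first, 5 N at 5 mm, 8.4 N at 12 mm, then a hard stop.
- dome_key (a joint): travel of the timer's domed key: 0 m = fully up, 0.012 m = fully down, grows as pressed; the switch has clicked past 0.0035 m. Once pressed the key stays down where it is left; from deeper than about 5 mm it comes back to about 5 mm on release
- beaker: loose glass beaker, 52 mm in diameter, 70 mm tall, standing on the stirrer's plate (rim 141 mm above the bench); origin at the centre of its underside
- dish: loose white dish, 60 mm in diameter, 18 mm tall, on the balance's pan; origin under its centre
- vial_a: loose amber vial, 22 mm in diameter, 50 mm tall, standing on the bench beside the timer on its +y side; origin under its centre
- vial_b: loose clear vial, 22 mm in diameter, 50 mm tall, standing beside the timer on its -y side; origin under its centre
- jar: loose white jar, 48 mm in diameter, 65 mm tall, standing on the bench in front of the instruments; origin under its centre
- scoop: loose steel spoon with a wooden handle, 150 mm long, lying on the bench in front of the instruments
- carton: loose small cardboard carton, 35 x 100 x 30 mm, lying on the bench in front of the instruments; origin under its centre

How it is judged:
By the outcome, as a careful person would: the job done as asked, in the order asked, and still so for the second after the job is handed in, with the robot touching nothing.
It also fails if it takes over 56 s, if anything falls off the work surface, if the arm or the gripper's body presses on something with over 40 N, if the wrist force passes 120 N, or if a joint passes its speed limit or range.

ROBOT

A 6-joint arm with a two-finger parallel gripper is mounted at the origin on the work surface. World frame = base frame: x ahead of the robot, y to its left, z up, the work surface at z = 0. Lengths are in m, angles in rad, forces in N, time in s.
With the tool pointing down it reaches from about 0.375 to 0.75 m from the base axis. Payload 9 kg.
Tool frame: the origin (TCP) lies between the finger pads; the fingertips stand 25 mm ahead of it and the grasp point (between the pads) lies 6 mm ahead of it; z points along the fingers, y is the line along which they close (so a half turn about z gives the same grasp; the last joint's range is limited). The gripper opens to 85 mm and grips with 20 to 120 N. Pads are 22 mm wide; open, the fingers measure 114 mm over their backs; the gripper's body (76 mm by 85 mm) begins 54 mm behind the grasp point. The pads swing forward as they close: fully open they stand 13 mm farther back than shut.
Start: joints at [-1.322, 0.104, 0.097, 1.564, 0, 1.353], TCP at [0.27, -0.536, 0.256] pointing down, gripper open.
Joint ranges: [-2.99, 2.99], [-0.84, 1.86], [-1.1, 1.16], [-1.84, 2.11], [-1.51, 1.56], [-3.14, 3.14]. Speed limits (rad/s): [2.22, 2.22, 2.57, 3.14, 3.14, 3.14].

INTERFACE

Orientations are given as a 3x3 rotation matrix whose columns are the frame's x, y, z axes.
In Python, from plant import env, optics gives the robot as it stands. The module is installed in compiled form; this text tells all that it offers.
- The arm moves only by the tool carry_out, never from a script. Its argument "increments" is text: rows parted by semicolons, each of 7 numbers parted by spaces: the shift along the tool's x, y, z in m, then the turn, a rotation vector about the tool's x, y, z in units of 6 degrees (1.0 is 6 degrees), then the finger opening in m, from 0 to 0.0854. A call has 1 to 20 rows; each row is the pose to reach, as a shift and turn from the pose commanded when the call began, along the tool's axes at that moment; what a row does not reach only later rows make up. A row lasts 1/8 s, in which the tool goes at most 62.5 mm and 10.7 degrees, less where a joint would pass 70% of its speed; a pose out of reach is approached as far as the arm can. A call with a gripper value outside its range is refused whole. The fingers move at their own pace and stop on an object; "squeeze" is the grip in N (left out, the last holds). Time passes only in rows, so rows that repeat a pose let the fingers close. It gives the time, the measured TCP pose, the force, the opening and the grip force at its end, in the units of the state.
- env.read_state(): the state, without advancing time (a new reading comes with each control period).
- optics.get_image(name): name is "scene" or "side" or "wrist"; returns the picture (400x640x3 uint8, red, green, blue); there is no depth.
- optics.camera_info(name): a dict with "fovy" (degrees; the focal length in pixels is half the picture's height over the tangent of half this angle, whatever the lens; pixels are square), "cx", "cy" (the principal point, pixels), "k1" (the pictures are not rectified: a ray, as slopes to the right and down, at radius r is drawn at 1 + k1 r^2 times it, then the intrinsics apply), "T" (4x4, takes a point from camera to world coordinates); the wrist camera has in their place "hand_eye" (4x4, takes a point from camera to tool coordinates, whose origin is the TCP and whose axes are the flange's). Camera axes: x right, y up, looking along -z (the intrinsics and any distortion apply to the point x, -y, -z); pixel columns grow to the right and rows downward; lengths in m; the calibration is good to about 2 mm. A picture is of the moment at which its call begins: read the wrist's pose just before it. camera_info takes no time and is no camera call.
- env.hand_in(): hands the job in; it is judged then, once.
Trained networks look in the newest picture that a camera, given by its name, has taken for a name from the list of things; names that differ only in an ending like _2 or _b are one class to them, and where a whole thing is asked for, a point or a joint stands for the part that bears it (a point fixed in the world has none). Each returns a list of dicts, best first, with "conf" (0 to 1); they miss things now and then, are a little off and sometimes report something else, mostly with a low value. They report only what shows in the picture. A call takes as long as a camera call.
- optics.silhouettes(query, camera): "mask" (400x640 bool, what is visible of it) and "extent" ([centre column, centre row, width, height] in pixels, round what is visible of it).
- optics.mark_of(query, camera): "position" ([column, row] in pixels: a listed point, or the origin of a listed thing).
The state is a dict: "t": time; "qpos": joint angles; "dq": joint speeds; "joint_torque": joint torques, N m; "tool_pos": TCP position; "tcp_rot": TCP orientation; "ft_force": force on the tool from outside, world axes, zero at the start; "wrist_torque": the same for the moment, N m; "finger_gap": opening from 0.0 (shut) to 1.0 (fully open); "finger_force": force on a finger pad.
Only numpy, scipy, OpenCV 4.12 (cv2) and the standard library are available. Lean on these libraries where they do the work, as an engineer would, in place of code of your own. Each camera call takes 0.05 s, during which the arm holds its last target. There are 200 camera calls.

## Working session

There is one attempt and no reset: what is moved stays moved. The work goes in short steps, Python scripts to look and compute and a tool call to move; the robot and the scene stay as the last step left them, time stands still between calls to the robot, and variables do not carry over. Pictures are saved under pics/ and viewed, at most 10 in all, crops included, and the job is handed in when it is done.

Besides the shell and the picture viewer there is one more tool, called after "Request:" in YAML: its name, and indented under it one key for each argument. carry_out: Moves the arm, as the interface text tells. Its arguments: {"type":"object","properties":{"increments":{"type":"string"},"squeeze":{"type":"number"}},"required":["increments"]}

```bash
mkdir -p pics
cat > h.py <<'E'
import numpy as np, cv2
from plant import env, optics
def ray(cam, uv, st=None):
    c=optics.camera_info(cam); f=200/np.tan(np.radians(c["fovy"])/2)
    d=np.array([(uv[0]-c["cx"])/f,(uv[1]-c["cy"])/f]); s=d.copy()
    for _ in range(30): s=d/(1+c["k1"]*(s@s))
    v=np.array([s[0],-s[1],-1.])
    if "T" in c: T=np.array(c["T"])
    else:
        W=np.eye(4); W[:3,:3]=st["tcp_rot"]; W[:3,3]=st["tool_pos"]; T=W@np.array(c["hand_eye"])
    return T[:3,3], T[:3,:3]@v
def at_z(cam,uv,z,st=None):
    o,d=ray(cam,uv,st); return o+d*(z-o[2])/d[2]
def save(n,im): cv2.imwrite("pics/"+n,im[:,:,::-1])
E
python3 - <<'E'
from h import *
np.set_printoptions(precision=4,suppress=True)
pts={"bar_key_top":.061,"balance_round_key_top":.061,"square_key_top":.061,"stirrer_round_key_top":.061,"dome_key_top":.051,"balance":0,"stirrer":0,"timer":0}
for cam in("scene","side"):
    save(cam+"0.png",optics.get_image(cam))
    for k,z in pts.items():
        for m in optics.mark_of(k,cam)[:2]:
            print(cam,k,round(m["conf"],2),np.round(m["position"],1),at_z(cam,m["position"],z))
s=env.read_state();print(s)
print(optics.camera_info("wrist"))
E
```

```text
scene bar_key_top 0.57 [321.2 212. ] [0.5129 0.0108 0.061 ]
scene balance_round_key_top 0.5 [404.  207.1] [0.4972 0.2386 0.061 ]
scene balance_round_key_top 0.38 [290. 209.] [ 0.4956 -0.0723  0.061 ]
scene stirrer_round_key_top 0.44 [405.8 206.3] [0.4935 0.2444 0.061 ]
scene dome_key_top 0.62 [201.3 225.8] [ 0.5502 -0.3011  0.051 ]
scene balance 0.16 [404.2 206. ] [0.4014 0.2658 0.    ]
scene stirrer 0.68 [427.5 240.4] [0.569  0.2949 0.    ]
scene stirrer 0.38 [203.4 241.5] [ 0.5504 -0.3015 -0.    ]
scene timer 0.56 [203.  243.4] [ 0.5585 -0.3014  0.    ]
scene timer 0.48 [434.5 229. ] [0.5186 0.327  0.    ]
side bar_key_top 0.41 [325.2 205.9] [0.499  0.0173 0.061 ]
side balance_round_key_top 0.39 [344. 195.] [ 0.4951 -0.0701  0.061 ]
side square_key_top 0.49 [249.5 260.5] [0.481  0.3286 0.061 ]
side square_key_top 0.38 [355.3 189.6] [ 0.4883 -0.1209  0.061 ]
side stirrer_round_key_top 0.53 [270.1 244.1] [0.4897 0.2514 0.061 ]
side stirrer_round_key_top 0.27 [345.9 195.9] [ 0.4875 -0.0696  0.061 ]
side dome_key_top 0.34 [249.3 259.6] [0.4933 0.3191 0.051 ]
side balance 0.78 [313.7 20
[... 474 characters left out ...]
ue': array([  0.0029, -55.6767,  50.3762,   0.0014,  -0.0001,  -0.    ]), 'tool_pos': array([ 0.27  , -0.5358,  0.2564]), 'tcp_rot': array([[ 0.893 ,  0.45  ,  0.    ],
       [ 0.45  , -0.893 , -0.0001],
       [-0.    ,  0.0001, -1.    ]]), 'ft_force': array([ 0.2855, -0.2816, -0.4456]), 'wrist_torque': array([-0.0064,  0.0181,  0.0014]), 'finger_force': 0.0, 'finger_gap': 0.9980004314249147}
{'fovy': 68.30641828264329, 'cx': 319.12649052939094, 'cy': 206.77759662742437, 'k1': 0.0006381804721615479, 'hand_eye': array([[-0.0005,  0.9545,  0.2983,  0.0749],
       [ 1.    ,  0.0009, -0.0012, -0.0001],
       [-0.0014,  0.2983, -0.9545, -0.1171],
       [ 0.    ,  0.    ,  0.    ,  1.    ]])}
```

View pics/scene0.png

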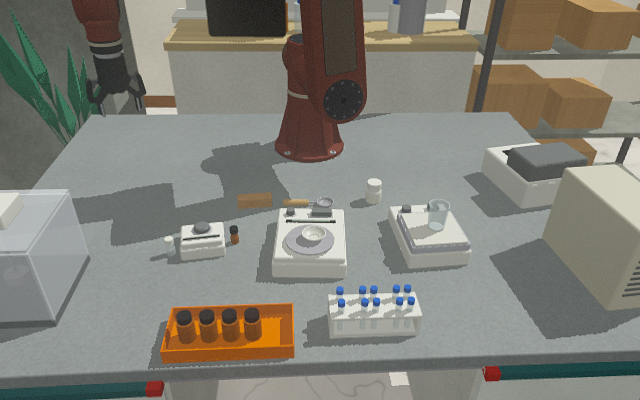

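View pics/side0.png

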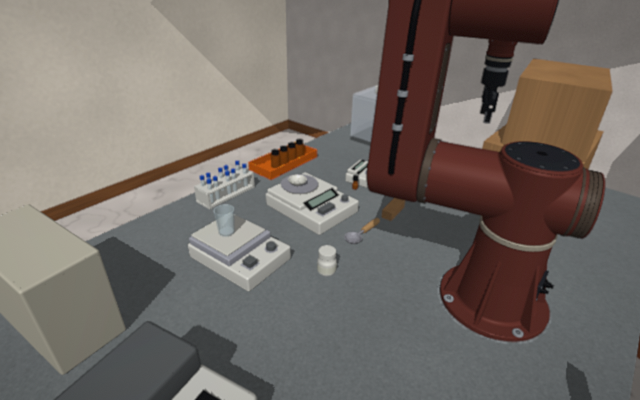

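The side picture shows the balance's bar key at (325,206) and round key at (345,198), with the stirrer's square key at (250,261) and round key at (270,246). The dome key is at (201,227) in the scene picture. I'll move above the balance with the camera on the robot's side, which keeps the last joint near mid-range, and shut the fingers on the way.

Request:
carry_out:
  increments: "0.027 -0.024 0.002 0 0 -1.5 0; 0.055 -0.047 0.004 0 0 -3.1 0; 0.082 -0.071 0.007 0 0 -4.6 0; 0.109 -0.095 0.009 0 0 -6.1 0; 0.137 -0.119 0.011 0 0 -7.7 0; 0.164 -0.142 0.013 0 0 -9.2 0; 0.191 -0.166 0.016 0 0 -10.7 0; 0.219 -0.19 0.018 0 0 -12.2 0; 0.246 -0.214 0.02 0 0 -13.8 0; 0.274 -0.237 0.022 0 0 -15.3 0; 0.301 -0.261 0.025 0 0 -16.8 0; 0.328 -0.285 0.027 0 0 -18.4 0; 0.356 -0.308 0.029 0 0 -19.9 0; 0.383 -0.332 0.031 0 0 -21.4 0; 0.41 -0.356 0.034 0 0 -23 0; 0.438 -0.38 0.036 0 0 -24.5 0; 0.438 -0.38 0.036 0 0 -24.5 0; 0.438 -0.38 0.036 0 0 -24.5 0"

```text
t: 3.15
tool_pos: [0.4901, 0.0004, 0.2203]
tcp_rot: [[-0.994, 0.11, -0.0], [0.11, 0.994, -0.0], [0.0, -0.0, -1.0]]
ft_force: [0.2, -0.7, 0.0]
finger_gap: -0.001
finger_force: 0.0
```

```bash
cat > look.py <<'E'
import sys
from h import *
np.set_printoptions(precision=4,suppress=True)
s=env.read_state(); im=optics.get_image("wrist"); save(sys.argv[1],im)
print(s["t"],s["tool_pos"],s["tcp_rot"].tolist(),s["qpos"],s["ft_force"],s["finger_gap"])
for a in sys.argv[2:]:
    k,z=a.split("=")
    for m in optics.mark_of(k,"wrist")[:2]:
        p=at_z("wrist",m["position"],float(z),s)
        print(k,round(m["conf"],2),np.round(m["position"],1),p,"tool shift",s["tcp_rot"].T@(p-s["tool_pos"]))
    for m in optics.silhouettes(k,"wrist")[:2]:
        e=m["extent"]; 
        r=cv2.minAreaRect(np.argwhere(m["mask"])[:,::-1].astype(np.float32))
        print("  sil",round(m["conf"],2),np.round(e,1),at_z("wrist",r[0],float(z),s),r)
E
python3 look.py w1.png bar_key_top=.061 balance_round_key_top=.061
```

```text
3.15 [0.4901 0.0004 0.2203] [[-0.9939169686724847, 0.11013196575885703, -9.74832768743843e-05], [0.11013199404957522, 0.9939169049729948, -0.0003604102760961559], [5.7197584651440394e-05, -0.00036895391676457435, -0.9999999303007194]] [-0.2667 -0.2383 -0.2964  1.5127 -0.0004 -0.1563] [ 0.2347 -0.6527  0.0458] -0.0011955975988709516
bar_key_top 0.91 [333.9 207.1] [0.501  0.0127 0.061 ] tool shift [-0.0095  0.0135  0.1593]
  sil 0.67 [333.6 204.6  55.2  25.3] [0.4976 0.0113 0.061 ] ((332.1565246582031, 203.91372680664062), (24.620311737060547, 54.43647384643555), 87.70938873291016)
  sil 0.38 [570.3 171.3  37.2  26.8] [0.4915 0.2388 0.061 ] ((570.8963623046875, 172.43292236328125), (36.11111068725586, 26.72443199157715), 6.34019136428833)
balance_round_key_top 0.67 [247.  208.5] [ 0.493  -0.0725  0.061 ] tool shift [-0.011  -0.072   0.1593]
  sil 0.57 [247.4 203.9  21.1  27.5] [ 0.4917 -0.0702  0.061 ] ((249.00003051757812, 207.00001525878906), (21.21320343017578, 24.041629791259766), 45.0)
```

View pics/w1.png

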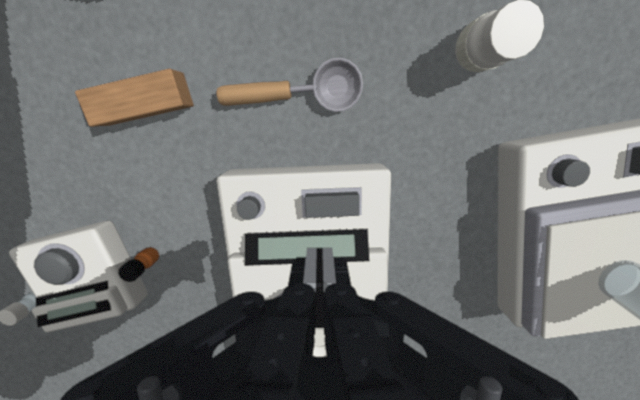

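The bar key is clear in the picture at (332,204), in line with the gripper, and the round key is well to the left at (248,206). Going down over the bar key.

Request:
carry_out:
  increments: "-0.0085 0.013 0.03 0 0 0 0; -0.0085 0.013 0.06 0 0 0 0; -0.0085 0.013 0.09 0 0 0 0; -0.0085 0.013 0.11 0 0 0 0; -0.0085 0.013 0.122 0 0 0 0; -0.0085 0.013 0.128 0 0 0 0; -0.0085 0.013 0.131 0 0 0 0; -0.0085 0.013 0.131 0 0 0 0"

```text
t: 4.4
tool_pos: [0.5003, 0.0125, 0.0897]
tcp_rot: [[-0.994, 0.109, 0.001], [0.109, 0.994, -0.0], [-0.001, -0.0, -1.0]]
ft_force: [-0.9, -0.2, 0.1]
finger_gap: -0.0
finger_force: 0.0
```

```bash
python3 look.py w2.png bar_key_top=.061
```

```text
4.4 [0.5003 0.0125 0.0897] [[-0.994042869848951, 0.10898754932363824, 0.000697850191036035], [0.10898739410031505, 0.9940430986438538, -0.0002568379801307272], [-0.0007216853083142502, -0.00017925108906192738, -0.9999997235196432]] [-0.2369 -0.1656 -0.4709  1.2648 -0.0001 -0.1277] [-0.9233 -0.1771  0.0837] -0.0004265877239041865
bar_key_top 0.85 [317.  261.5] [0.5001 0.0105 0.061 ] tool shift [ 0.0001 -0.002   0.0287]
  sil 0.76 [318.5 257.7  99.4  44.8] [0.4962 0.0116 0.061 ] ((318.13385009765625, 254.92724609375), (45.24644470214844, 98.48825073242188), 88.0474853515625)
```

View pics/w2.png

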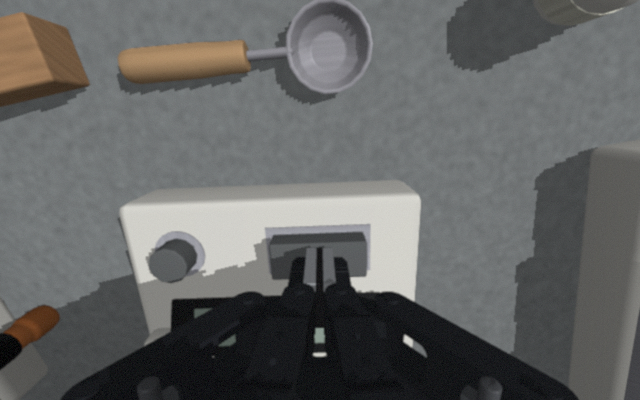

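The shut tips at (320,265) are over the middle of the bar key, which spans columns 270 to 367. I'll press and watch the force.

Request:
carry_out:
  increments: "0 0 0.002 0 0 0 0; 0 0 0.004 0 0 0 0; 0 0 0.006 0 0 0 0; 0 0 0.006 0 0 0 0"

```text
t: 5.05
tool_pos: [0.5001, 0.0126, 0.0832]
tcp_rot: [[-0.994, 0.109, 0.0], [0.109, 0.994, -0.0], [-0.0, -0.0, -1.0]]
ft_force: [1.3, 0.2, 0.3]
finger_gap: 0.003
finger_force: 0.3
```

Request:
carry_out:
  increments: "0 0 0.001 0 0 0 0; 0 0 0.002 0 0 0 0; 0 0 0.002 0 0 0 0"

```text
t: 5.42
tool_pos: [0.5001, 0.0126, 0.0814]
tcp_rot: [[-0.994, 0.109, 0.0], [0.109, 0.994, -0.0], [-0.0, -0.0, -1.0]]
ft_force: [-0.5, 0.2, 3.7]
finger_gap: 0.001
finger_force: 1.7
```

Request:
carry_out:
  increments: "0 0 0.001 0 0 0 0; 0 0 0.002 0 0 0 0; 0 0 0.0025 0 0 0 0; 0 0 0.0025 0 0 0 0"

```text
t: 5.92
tool_pos: [0.5001, 0.0126, 0.0789]
tcp_rot: [[-0.994, 0.109, 0.0], [0.109, 0.994, -0.0], [-0.0, -0.0, -1.0]]
ft_force: [-0.4, -0.3, 5.1]
finger_gap: 0.002
finger_force: 2.4
```

Request:
carry_out:
  increments: "0 0 0.001 0 0 0 0; 0 0 0.0015 0 0 0 0; 0 0 0.0015 0 0 0 0"

```text
t: 6.3
tool_pos: [0.5002, 0.0126, 0.0774]
tcp_rot: [[-0.994, 0.109, 0.0], [0.109, 0.994, -0.0], [-0.0, -0.0, -1.0]]
ft_force: [-0.9, 0.1, 5.0]
finger_gap: -0.002
finger_force: 2.8
```

Bar key pressed about 5.5 mm, with roughly 5 to 5.5 N on the tips. Lifting off and going over to the stirrer.

Request:
carry_out:
  increments: "0 0 -0.02 0 0 0 0; 0 0 -0.05 0 0 0 0; 0 0 -0.09 0 0 0 0; 0.006 0.03 -0.12 0 0 0 0; 0.014 0.065 -0.143 0 0 -0.5 0; 0.024 0.11 -0.143 0 0 -1 0; 0.034 0.155 -0.143 0 0 -1.5 0; 0.044 0.2 -0.143 0 0 -2 0; 0.054 0.245 -0.143 0 0 -2 0; 0.061 0.282 -0.143 0 0 -2 0; 0.061 0.282 -0.143 0 0 -2 0; 0.061 0.282 -0.143 0 0 -2 0"

```text
t: 7.8
tool_pos: [0.4699, 0.2993, 0.2197]
tcp_rot: [[-0.995, -0.1, -0.001], [-0.1, 0.995, -0.001], [0.001, -0.001, -1.0]]
ft_force: [0.5, -0.4, 0.0]
finger_gap: 0.0
finger_force: 0.0
```

```bash
python3 look.py w3.png square_key_top=.061 stirrer_round_key_top=.061 bar_key_top=.056
```

```text
7.8 [0.4699 0.2993 0.2197] [[-0.9949481641214061, -0.1003864498935922, -0.0008434389158623603], [-0.1003858933790169, 0.9949483466237786, -0.0006782043246009257], [0.0009072606792645902, -0.0005901087785814145, -0.9999994143246732]] [ 0.3325 -0.0299 -0.1061  1.4956 -0.0004  0.2319] [ 0.4712 -0.3609  0.0196] 0.00023145419597342696
square_key_top 0.92 [340.9 216.9] [0.4869 0.3218 0.061 ] tool shift [-0.0193  0.0208  0.1587]
  sil 0.66 [340.5 215.4  23.7  31.6] [0.4856 0.3209 0.061 ] ((340.21270751953125, 215.533935546875), (26.921875, 28.063438415527344), 2.726311206817627)
stirrer_round_key_top 0.69 [259.1 214.9] [0.493  0.2411 0.061 ] tool shift [-0.0173 -0.0601  0.1587]
  sil 0.79 [266.1 213.8  27.3  32.8] [0.4909 0.2468 0.061 ] ((265.0, 213.5), (27.0, 26.0), 90.0)
bar_key_top 0.95 [ 28.8 198.6] [0.5007 0.0124 0.056 ] tool shift [-0.0019 -0.2884  0.1639]
  sil 0.8 [ 32.8 197.9  64.8  32. ] [0.4978 0.016  0.056 ] ((31.891891479492188, 196.14865112304688), (67.23918151855469, 23.34465217590332), 9.462322235107422)
  sil 0.43 [199.5  69.8  71.   56.9] [0.3656 0.1819 0.056 ] ((198.01669311523438, 68.88084411621094), (76.02778625488281, 51.204315185546875), 19.29004669189453)
```

View pics/w3.png

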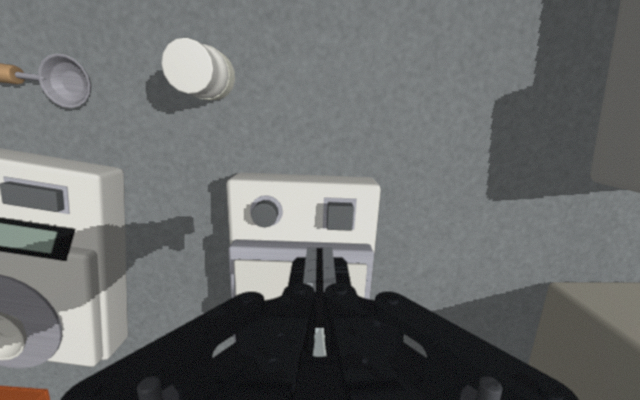

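The square key shows at (340,216) and the round key at (265,213), square to the gripper. Descending on the square key.

Request:
carry_out:
  increments: "-0.0185 0.0205 0.03 0 0 0 0; -0.0185 0.0205 0.06 0 0 0 0; -0.0185 0.0205 0.09 0 0 0 0; -0.0185 0.0205 0.11 0 0 0 0; -0.0185 0.0205 0.122 0 0 0 0; -0.0185 0.0205 0.13 0 0 0 0; -0.0185 0.0205 0.13 0 0 0 0"

```text
t: 9.02
tool_pos: [0.4866, 0.3218, 0.0903]
tcp_rot: [[-0.995, -0.1, 0.0], [-0.1, 0.995, -0.0], [-0.0, -0.0, -1.0]]
ft_force: [-0.6, 0.5, -0.4]
finger_gap: 0.0
finger_force: 0.0
```

```bash
python3 look.py w4.png square_key_top=.061
```

```text
9.025 [0.4866 0.3218 0.0903] [[-0.994989064916056, -0.09998376017964729, 9.163957173439126e-05], [-0.09998376598388939, 0.994989066676901, -6.109916804517701e-05], [-8.50714473856465e-05, -6.995547357558622e-05, -0.9999999939345402]] [ 0.3603  0.0911 -0.2191  1.2606 -0.0001  0.2602] [-0.566   0.5179 -0.4107] 0.00040935714452573963
  sil 0.83 [322.  244.   43.7  26.3] [0.4761 0.3209 0.061 ] ((320.5, 244.0), (24.0, 45.0), 90.0)
```

Request:
carry_out:
  increments: "0 0 0.003 0 0 0 0; 0 0 0.006 0 0 0 0; 0 0 0.008 0 0 0 0; 0 0 0.01 0 0 0 0; 0 0 0.01 0 0 0 0"

```text
t: 9.8
tool_pos: [0.4868, 0.3219, 0.0804]
tcp_rot: [[-0.995, -0.1, 0.001], [-0.1, 0.995, 0.0], [-0.001, 0.0, -1.0]]
ft_force: [1.5, 1.5, 2.1]
finger_gap: 0.004
finger_force: 1.2
```

Request:
carry_out:
  increments: "0 0 0.001 0 0 0 0; 0 0 0.002 0 0 0 0; 0 0 0.003 0 0 0 0; 0 0 0.003 0 0 0 0"

```text
t: 10.3
tool_pos: [0.4868, 0.322, 0.0776]
tcp_rot: [[-0.995, -0.1, 0.001], [-0.1, 0.995, 0.0], [-0.001, 0.0, -1.0]]
ft_force: [0.9, 0.7, 4.9]
finger_gap: -0.005
finger_force: 2.5
```

Request:
carry_out:
  increments: "0 0 0.001 0 0 0 0; 0 0 0.0015 0 0 0 0; 0 0 0.0015 0 0 0 0"

```text
t: 10.68
tool_pos: [0.4868, 0.322, 0.0763]
tcp_rot: [[-0.995, -0.1, 0.001], [-0.1, 0.995, 0.0], [-0.001, 0.0, -1.0]]
ft_force: [0.7, 0.1, 5.6]
finger_gap: -0.003
finger_force: 3.1
```

Square key down about 5.5 to 6 mm. Lifting, then over to the timer.

Request:
carry_out:
  increments: "0 0 -0.02 0 0 0 0; 0 0 -0.06 0 0 0 0; 0 0 -0.1 0 0 0 0; 0.001 -0.03 -0.144 0 0 0 0; 0.002 -0.07 -0.144 0 0 0 0; 0.004 -0.12 -0.144 0 0 0 0; 0.005 -0.17 -0.144 0 0 0 0; 0.007 -0.22 -0.144 0 0 0 0; 0.008 -0.27 -0.144 0 0 0 0; 0.01 -0.32 -0.144 0 0 0 0; 0.011 -0.37 -0.144 0 0 0 0; 0.013 -0.42 -0.144 0 0 0 0; 0.014 -0.47 -0.144 0 0 0 0; 0.016 -0.52 -0.144 0 0 0 0; 0.017 -0.57 -0.144 0 0 0 0; 0.018 -0.6 -0.144 0 0 0 0; 0.018 -0.613 -0.144 0 0 0 0; 0.018 -0.613 -0.144 0 0 0 0; 0.018 -0.613 -0.144 0 0 0 0"

```text
t: 13.05
tool_pos: [0.53, -0.2886, 0.2201]
tcp_rot: [[-0.995, -0.101, -0.0], [-0.101, 0.995, 0.0], [0.0, 0.0, -1.0]]
ft_force: [-0.6, -0.3, -0.4]
finger_gap: 0.001
finger_force: 0.0
```

```bash
python3 look.py w5.png dome_key_top=.051
```

```text
13.05 [ 0.53   -0.2886  0.2201] [[-0.9948665381718766, -0.10119570439753085, -2.524665348741923e-05], [-0.10119570753987447, 0.9948665100697549, 0.00023646803252032211], [1.1875009275879467e-06, 0.0002378089858644717, -0.9999999717227377]] [-0.7151  0.1105  0.0385  1.499   0.0002 -0.8165] [-0.5704 -0.2824 -0.4134] 0.0014182149283354965
dome_key_top 0.97 [305.6 206. ] [ 0.5427 -0.3019  0.051 ] tool shift [-0.0113 -0.0145  0.1691]
dome_key_top 0.46 [307.6 211.6] [ 0.5485 -0.2994  0.051 ] tool shift [-0.0173 -0.0126  0.1691]
  sil 0.66 [305.1 203.9  40.3  43.8] [ 0.5386 -0.3034  0.051 ] ((304.5, 202.0), (40.0, 39.0), 90.0)
```

View pics/w5.png

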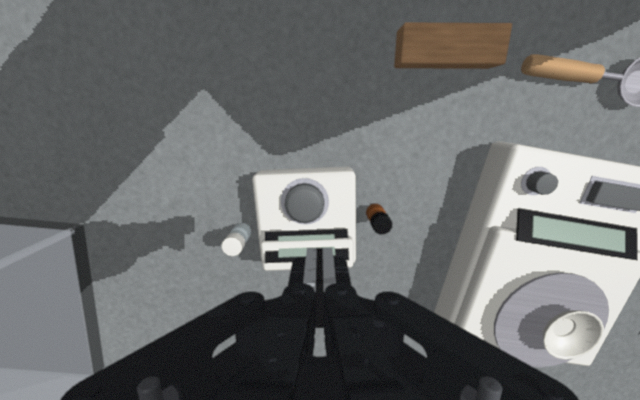

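The dome key is at (305,203), with the vials at (237,238) and (379,219) clear to the sides. Descending.

Request:
carry_out:
  increments: "-0.011 -0.0145 0.03 0 0 0 0; -0.011 -0.0145 0.06 0 0 0 0; -0.011 -0.0145 0.09 0 0 0 0; -0.011 -0.0145 0.115 0 0 0 0; -0.011 -0.0145 0.13 0 0 0 0; -0.011 -0.0145 0.139 0 0 0 0; -0.011 -0.0145 0.139 0 0 0 0"

```text
t: 14.08
tool_pos: [0.5423, -0.3031, 0.0809]
tcp_rot: [[-0.995, -0.1, -0.0], [-0.1, 0.995, 0.0], [0.0, 0.0, -1.0]]
ft_force: [1.0, -0.1, 0.3]
finger_gap: -0.004
finger_force: 0.0
```

```bash
python3 look.py w6.png dome_key_top=.051
```

```text
14.075 [ 0.5423 -0.3031  0.0809] [[-0.9949596912878815, -0.10027565568215788, -7.476521371501273e-05], [-0.1002756560555358, 0.9949596940585395, 1.2528107720460735e-06], [7.426274774253061e-05, 8.743627074435601e-06, -0.9999999972042967]] [-0.7197  0.2103 -0.1063  1.2543 -0.     -0.8202] [ 1.0095 -0.0783  0.3355] -0.0037026120627573454
dome_key_top 0.63 [321.9 260.5] [ 0.542  -0.3022  0.051 ] tool shift [0.0003 0.0009 0.0299]
  sil 0.75 [319.2 243.5  72.   55.4] [ 0.5321 -0.3046  0.051 ] ((319.3180847167969, 243.72068786621094), (53.573673248291016, 71.15203857421875), 89.0759506225586)
```

View pics/w6.png

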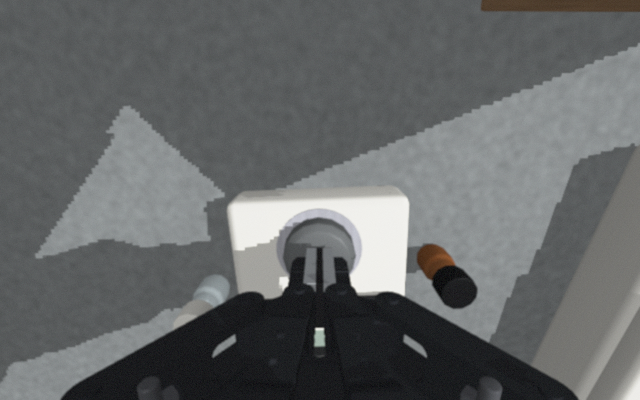

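The tips are centred on the dome at column 320. Pressing.

Request:
carry_out:
  increments: "0 0 0.003 0 0 0 0; 0 0 0.006 0 0 0 0; 0 0 0.008 0 0 0 0; 0 0 0.01 0 0 0 0; 0 0 0.01 0 0 0 0"

```text
t: 14.85
tool_pos: [0.5425, -0.3034, 0.0709]
tcp_rot: [[-0.995, -0.1, 0.001], [-0.1, 0.995, -0.001], [-0.0, -0.001, -1.0]]
ft_force: [2.0, -0.9, 2.5]
finger_gap: 0.001
finger_force: 1.1
```

Request:
carry_out:
  increments: "0 0 0.001 0 0 0 0; 0 0 0.002 0 0 0 0; 0 0 0.003 0 0 0 0; 0 0 0.003 0 0 0 0"

```text
t: 15.35
tool_pos: [0.5426, -0.3034, 0.0682]
tcp_rot: [[-0.995, -0.1, 0.001], [-0.1, 0.995, -0.001], [-0.0, -0.001, -1.0]]
ft_force: [-0.1, -0.5, 5.8]
finger_gap: 0.0
finger_force: 2.4
```

Request:
carry_out:
  increments: "0 0 0.001 0 0 0 0; 0 0 0.0015 0 0 0 0; 0 0 0.0015 0 0 0 0"

```text
t: 15.72
tool_pos: [0.5426, -0.3034, 0.0668]
tcp_rot: [[-0.995, -0.1, 0.001], [-0.1, 0.995, -0.001], [-0.001, -0.001, -1.0]]
ft_force: [-1.0, -0.6, 6.6]
finger_gap: 0.003
finger_force: 3.0
```

Request:
carry_out:
  increments: "0 0 -0.02 0 0 0 0; 0 0 -0.06 0 0 0 0; 0 0 -0.1 0 0 0 0; 0 0 -0.153 0 0 0 0; 0 0 -0.153 0 0 0 0; 0 0 -0.153 0 0 0 0"

```text
t: 16.48
tool_pos: [0.5422, -0.3031, 0.2195]
tcp_rot: [[-0.995, -0.1, -0.0], [-0.1, 0.995, 0.0], [0.0, 0.0, -1.0]]
ft_force: [0.2, 0.5, -0.1]
finger_gap: 0.001
finger_force: 0.0
```

```bash
python3 look.py w7.png && python3 -c "
import cv2,numpy as np
from h import *
save('side1.png',optics.get_image('side'))
R=lambda n,a,b,c,d:cv2.resize(cv2.imread('pics/'+n)[b:d,a:c],(400,200),interpolation=cv2.INTER_CUBIC)
A=np.vstack([np.hstack([R('side0.png',230,180,370,290),R('side1.png',230,180,370,290)]),np.hstack([R('w5.png',240,155,370,275),R('w7.png',230,155,360,275)])])
cv2.imwrite('pics/cmp.png',A)"
```

```text
16.475 [ 0.5422 -0.3031  0.2195] [[-0.9949722496102359, -0.10015098138989886, -5.858486741185345e-05], [-0.10015098207167983, 0.9949722512273304, 8.814553447805143e-06], [5.740753123831364e-05, 1.4637568079106134e-05, -0.9999999982450586]] [-0.7199  0.1645  0.0958  1.5022 -0.     -0.8202] [ 0.2338  0.5314 -0.12  ] 0.0014394916050547227
```

View pics/cmp.png

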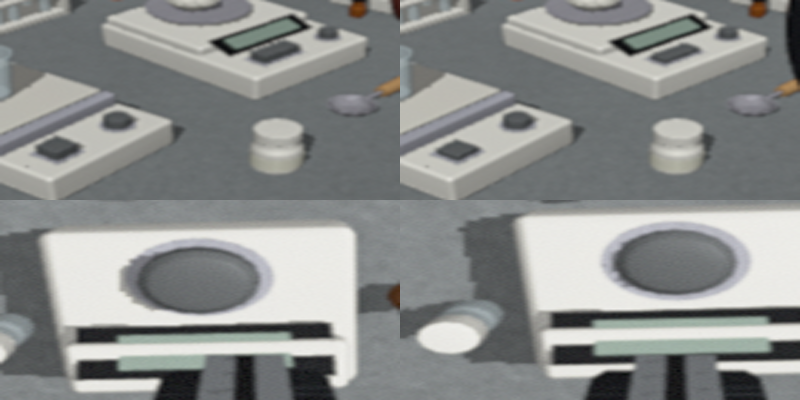

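The before and after crops show the bar, square and dome keys all lower. Both round keys are unchanged and nothing else has moved.

```bash
python3 -c "
from plant import env
print(env.hand_in())"
```

```text
the job is handed in; nothing more can be done
None
```

I pressed the balance's bar key, the stirrer's square key and the timer's domed key in that order, each to about 5–7 N. Before/after pictures show all three down and nothing else moved, and I handed the job in at about 16.6 s with the gripper clear of everything; no verdict came back.

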